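# Take the large wire spool off the pay-off stand and hold it level

## Task

Change-over at the wire stand: swing the hook keeper of the larger spool of copper wire out to the side until it is clear of the spool, then slide that spool straight up off its spindle. Keep holding it: finish with the spool level and still in the gripper, its underside at least 5 cm above the spindle's tip, so that I can take it from you; never tip it, because the turns spring off. Leave the smaller spool and its keeper as they are.

Things in the scene. Friction and masses are not known exactly. Their poses are not given: they have to be found in the camera images.
- stand: Twin wire stand, fixed: grey base 134 (x) x 220 (y) mm, top at z 15 mm. Origin on the bench midway between two steel spindles, 10 mm thick, at y = +70 mm (left) and -70 mm (right), x = 0. -x: towards the keepers' knobs (robot side); keeper posts, 14 mm thick, 77 mm high, 68 mm behind (+x of) each spindle. A seated spool's underside is at z 18 mm. Turned up to 0.3 rad about z.
- spindle_left (a point): tip of the left spindle, 80 mm above the bench (62 mm above the seat); the tip is chamfered
- spindle_right (a point): tip of the right spindle, likewise
- large_spool: The larger spool of copper wire: black flanges 56 mm in diameter and 4 mm thick at top and bottom, 44 mm high overall, wire wound to 49 mm diameter between them, bore 14 mm, about 0.28 kg. Origin at the centre of its underside, z along its axis (up). It stands loose on one of the two spindles, left or right, at random; it can be gripped from above across the flanges.
- small_spool: The smaller spool on the other spindle: same make and height (44 mm), flanges 40 mm, wound to 33 mm. Origin at the centre of its underside. Must stay where it is.
- keeper_left (a joint): Angle (rad) of the left keeper: flat steel bar, z 65 to 69 mm, pivoted on the left post, its hook round the spindle's neck 3 mm above the spool. 0: straight forward (-x of the stand) over the spindle; starts at 0 to 0.1; grows as the knob swings outward (+y of the stand), to 1.75. Light friction, stays put. From 0.6 it is clear of the larger spool; 1.3 leaves room for a gripper.
- keeper_right (a joint): Angle of the right keeper, the mirror image: grows as its knob swings outward to the right (-y of the stand).
- pivot_left (a point): pivot axis (vertical) of the left keeper, at the height of the bar (67 mm)
- pivot_right (a point): pivot axis of the right keeper, likewise
- knob_left (a point): centre of the upright black knob near the free end of the left keeper, 104 mm from the pivot axis and 81 mm above the bench; the knob is round, 14 mm in diameter, and stands from 69 to 93 mm above the bench
- knob_right (a point): centre of the right keeper's knob, likewise
Things that resemble listed ones, but are neither listed nor needed, are in the scene too. What is shaped like the large_spool but purple is not meant.

How it is judged:
On the way, in this order (a step that is already met when the one before it is completed fails the run):
1. the keeper over the larger spool is swung clear of it while the spool still stands on its seat (z of large_spool in the frame of stand below 0.024 m and ((value of joint keeper_left above 0.6 rad and y of large_spool in the frame of stand above 0 m) or (value of joint keeper_right above 0.6 rad and y of large_spool in the frame of stand below 0 m))), for 0.1 s.
2. the larger spool is drawn up off its spindle in the gripper (z of large_spool in the frame of stand above 0.082 m and contact force between the fingers and large_spool above 1 N), for 0.1 s.
At the end, for the whole second after the job is handed in: Ends holding: the larger spool is held by the fingers alone, its underside 45 mm or more above the spindle tips, level within 0.12 rad, slower than 2 cm/s and 0.15 rad/s, touching neither stand nor other spool; the smaller spool within 15 mm of its start, its keeper below 0.25 rad (z of large_spool in the frame of stand above 0.125 m and angle between large_spool's own z axis and vertical below 0.12 rad and linear speed of large_spool below 0.02 m/s and angular speed of large_spool below 0.15 rad/s and contact force between the fingers and large_spool above 1 N and contact force between large_spool and stand below 0.05 N and contact force between large_spool and small_spool below 0.05 N and distance of small_spool from where it was at the start of the episode below 0.015 m and ((y of small_spool in the frame of stand above 0 m and value of joint keeper_left below 0.25 rad) or (y of small_spool in the frame of stand below 0 m and value of joint keeper_right below 0.25 rad))); the arm keeps its last pose, push and grip.
It fails at once if the larger spool is tipped by more than 0.35 rad (20 degrees) (angle between large_spool's own z axis and vertical above 0.35 rad).
It fails at once if the smaller spool is moved by more than 15 mm (distance of small_spool from where it was at the start of the episode above 0.015 m).
It fails at once if the smaller spool's keeper is opened beyond 0.25 rad ((y of small_spool in the frame of stand above 0 m and value of joint keeper_left above 0.25 rad) or (y of small_spool in the frame of stand below 0 m and value of joint keeper_right above 0.25 rad)).
It also fails if it takes over 53 s, if anything falls off the work surface, if the arm or the gripper's body presses on something with over 40 N, if the wrist force passes 120 N, or if a joint passes its speed limit or range.

## Robot

A 7-joint arm with a two-finger parallel gripper is mounted at the origin on a cart in front of the work surface, level with it; the furniture and walls round the work are solid. World frame = base frame: x ahead of the robot, y to its left, z up, the work surface at z = 0. Lengths are in m, angles in rad, forces in N, time in s.
With the tool pointing down it reaches from about 0.4 to 0.925 m from the base axis. Payload 4.1 kg.
Tool frame: the origin (TCP) lies between the finger pads; the fingertips stand 14 mm ahead of it and the grasp point (between the pads) lies 5 mm behind it; z points along the fingers, y is the line along which they close (so a half turn about z gives the same grasp; the last joint's range is limited). The gripper opens to 85 mm and grips with 20 to 120 N. Pads are 22 mm wide; open, the fingers measure 114 mm over their backs; the gripper's body (76 mm by 85 mm) begins 54 mm behind the grasp point. The pads swing forward as they close: fully open they stand 13 mm farther back than shut.
Start: joints at [-1.351, 0.398, 0.045, 1.537, -0.019, 1.207, -0.051], TCP at [0.204, 0.617, 0.245] pointing down, gripper open.
Joint ranges: [-2.82, 2.82], [-0.49, 2.23], [-1.37, 1.46], [0, 2.46], [-1.36, 4.5], [0.23, 2], [-2.94, 2.94]. Speed limits (rad/s): [2.57, 2.57, 3.14, 3.14, 3.14, 3.14, 3.14].

## Interface

Orientations are given as [roll, pitch, yaw] about the fixed x, y, z axes, in that order (R = Rz(yaw) Ry(pitch) Rx(roll)).
In Python, from workcell import env gives the robot as it stands. Calls block until the motion is done:
- env.movep(position, orientation): joint-space move of the TCP to a pose.
- env.move_linear(position, vel=0.15, rot=None): straight line of the TCP; rot=None keeps the orientation; vel is the mean speed in m/s.
- env.move_j(angles): joint-space move.
- env.open() and env.grab(grip_force=None): open the fingers fully, or close them until they stop; grip_force is the grip in N (None keeps the last).
- env.dwell(seconds).
- env.solve_ik(position, orientation): joint angles nearest the present ones, or None.
- env.read_state(): the state.
- env.camera(name): name is "scene" or "top"; returns (picture, depth): 400x640x3 uint8, blue, green, red; 400x640 float32, m along the optical axis (not along the pixel's ray), 0 where there is no reading.
- env.camera_model(name): a dict with "fx", "fy", "cx", "cy" (pixels), "k1" (the pictures are not rectified: a ray, as slopes to the right and down, at radius r is drawn at 1 + k1 r^2 times it, then the intrinsics apply), "view" (4x4, takes a point from world to camera coordinates). Camera axes: x right, y down, z forward; pixel columns grow to the right and rows downward; lengths in m; the calibration is good to about 2 mm. A picture is of the moment at which its call begins. camera_model takes no time and is no camera call.
A pose or a line that the arm cannot do raises env.IKError and nothing moves.
- env.sign_off(): hands the job in; it is judged then, once.
The state is a dict: "time_s": time; "joint_pos": joint angles; "joint_vel": joint speeds; "joint_efforts": joint torques, N m; "tcp_pos": TCP position; "ee_rot": TCP orientation; "wrist_force": force on the tool from outside, world axes, zero at the start; "torque": the same for the moment, N m; "finger_gap": finger opening in m; "gripper_force": force on a finger pad.
Only numpy, scipy, OpenCV 4.12 (cv2) and the standard library are available. Lean on these libraries where they do the work, as an engineer would, in place of code of your own. Each camera call takes 0.05 s, during which the arm holds its last target. There are 200 camera calls.

## Working session

There is one attempt and no reset: what is moved stays moved. The work goes in short steps, each a Python script; the robot and the scene stay as the last script left them, time stands still between calls to the robot, and variables do not carry over. Pictures are saved under pics/ and viewed, at most 10 in all, crops included, and the job is handed in when it is done.

```bash
mkdir -p pics
cat > h.py <<'E'
import numpy as np, cv2
from workcell import env
def pt(name,u,v,depth=None,z=None):
    m=env.camera_model(name)
    K=np.array([[m['fx'],0,m['cx']],[0,m['fy'],m['cy']],[0,0,1.]])
    p=cv2.undistortPoints(np.array([[[u,v]]],float),K,np.array([m['k1'],0,0,0.]),None,None,None) if 0 else cv2.undistortPoints(np.array([[[u,v]]],float),K,np.array([m['k1'],0,0,0.]))
    r=np.append(p.ravel(),1)
    V=np.linalg.inv(np.array(m['view'])); c=V[:3,3]; d=V[:3,:3]@r
    return c+d*(depth if depth is not None else (z-c[2])/d[2])
E
python3 - <<'E'
from h import *
for n in("scene","top"):
    im,d=env.camera(n); cv2.imwrite(f"pics/{n}0.png",im); np.save(n+"0.npy",d)
    m=env.camera_model(n); print(n,m['k1'],m['fx'],np.linalg.inv(np.array(m['view']))[:3,3])
s=env.read_state(); print(s['time_s'],s['ee_rot'],s['finger_gap'])
E
```

```text
scene -0.04374346628158665 487.90549820561097 [ 0.05914939 -0.23494614  0.74323358]
top 0.04283350444053812 452.35714361510037 [0.34186824 0.05835529 0.92393354]
0.1 [-3.13982686e+00  1.33369115e-04  2.82289925e+00] 0.08558086959990312
```

View pics/scene0.png

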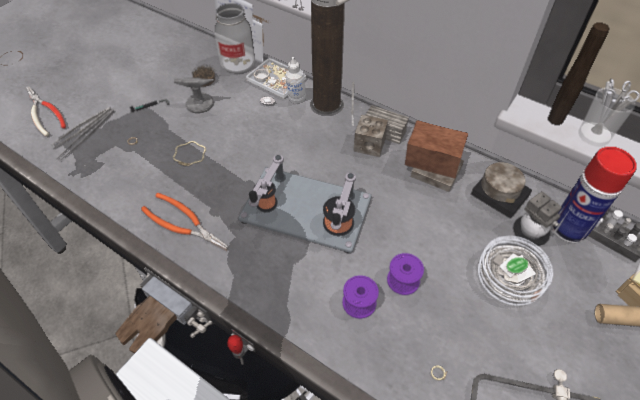

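View pics/top0.png

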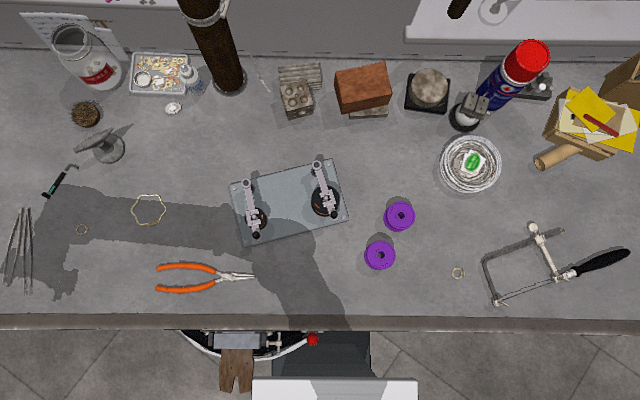

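The stand is at top-picture pixel (290,202). Candidates for the large spool are the copper spool on the right spindle (325,202), the copper spool on the left spindle (255,218) and two purple spools at (400,215) and (380,255), which are excluded by colour. The right copper one looks larger, so I'll check it in a crop.

Run:
```python
import cv2
im=cv2.imread("pics/top0.png")[145:255,220:360]
cv2.imwrite("pics/c.png",cv2.resize(im,None,fx=5,fy=5,interpolation=cv2.INTER_CUBIC))
```

```text
(no output)
```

View pics/c.png

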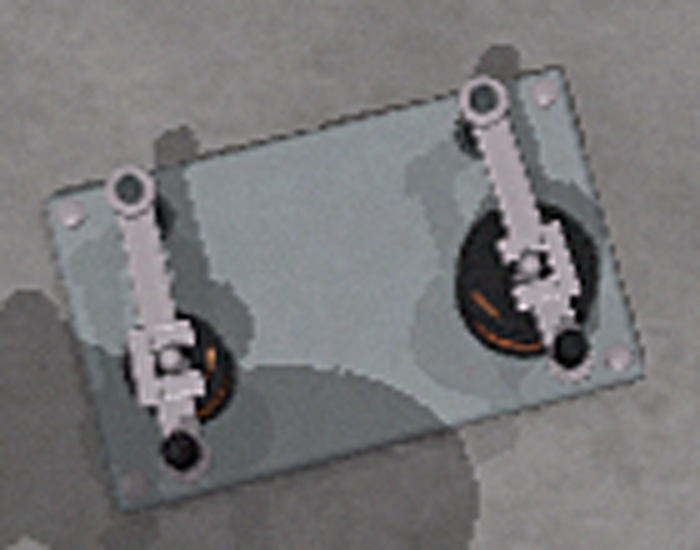

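The larger spool is on the right: flange about 140 px against 105 px in the crop. Crop pixels: right spindle tip (532,265), right knob (570,346), right pivot (484,100), left tip (174,358), left knob (182,449).

Run:
```python
from h import *
def P(U,V,z): return pt("top",(U+.5)/5-.5+220,(V+.5)/5-.5+145,z=z)
c=[P(*x,.015) for x in((45,198),(563,67),(643,378),(125,510))]
print("corners",np.round(c,4),"mean",np.mean(c,0).round(4), "sides",[np.linalg.norm(c[i]-c[i-1]).round(4) for i in range(4)])
q=dict(pivL=(130,189,.077),pivR=(484,100,.077),tipL=(174,358,.08),tipR=(532,265,.08),knL=(182,449,.093),knR=(570,346,.093))
q={k:P(*v) for k,v in q.items()}
for k,v in q.items(): print(k,v.round(4))
d=lambda a,b:np.linalg.norm((q[a]-q[b])[:2]).round(4)
print(d('pivL','pivR'),d('tipL','tipR'),d('pivL','tipL'),d('pivR','tipR'),d('pivL','knL'),d('pivR','knR'))
for a,b in(('tipL','tipR'),('pivL','pivR')):
    e=q[a]-q[b]; print('yaw',np.arctan2(-e[0],e[1]),((q[a]+q[b])/2).round(4))
for s in'LR':
    e=q['piv'+s]-q['kn'+s]; print('bar yaw',np.arctan2(e[1],e[0]))
# depth test: spool flange top z ~62mm
D=np.load("top0.npy")
for U,V in((480,300),(532,265),(570,346),(182,449)):
    u,v=round((U+.5)/5-.5+220),round((V+.5)/5-.5+145); print(pt("top",u,v,depth=D[v,u]).round(4))
```

```text
corners [[ 0.5287  0.2187  0.015 ]
 [ 0.5877  0.0075  0.015 ]
 [ 0.4582 -0.0256  0.015 ]
 [ 0.4024  0.1813  0.015 ]] mean [0.4943 0.0955 0.015 ] sides [np.float64(0.1317), np.float64(0.2193), np.float64(0.1336), np.float64(0.2143)]
pivL [0.52   0.1758 0.077 ]
pivR [0.5573 0.0414 0.077 ]
tipL [0.455  0.1565 0.08  ]
tipR [0.4925 0.0225 0.08  ]
knL [0.4197 0.1509 0.093 ]
knR [0.4598 0.0087 0.093 ]
0.1395 0.1391 0.0678 0.0675 0.1034 0.1028
yaw 0.27267946940104126 [0.4737 0.0895 0.08  ]
yaw 0.27044474735774776 [0.5387 0.1086 0.077 ]
bar yaw 0.24373814986536363
bar yaw 0.32345644520575234
[0.48   0.0411 0.0671]
[0.4913 0.0226 0.0822]
[0.4596 0.0079 0.0923]
[0.4205 0.151  0.0919]
```

Every check fits: pivot to tip 67.7 mm (68), pivot to knob 103 (104), spindle spacing 139 (140), yaw ≈ 0.271, and a right keeper angle of about 0.05. I'll sweep the right knob outward with closed fingers, turning the tool with the bar.

```bash
cat > sweep.py <<'E'
from h import *
Y=0.271; piv=np.array([.5573,.0414]); R=.104
def pose(a,z,off):  # a: finger arc angle (joint), off: extra yaw
    b=Y+a; return [*(piv-R*np.array([np.cos(b),np.sin(b)])),z],[np.pi,0,b+off]
if __name__=="__main__":
    for off in(0,np.pi,-np.pi/2,np.pi/2):
        r=[env.solve_ik(*pose(a,z,off)) for a,z in((-.35,.2),(-.35,.088),(.5,.088),(1.27,.088),(1.27,.2))]
        print(round(off,2),[None if x is None else np.round(x,2).tolist() for x in r])
E
python3 sweep.py
```

```text
0 [[-0.93, 0.12, 0.79, 2.05, -0.1, 1.01, -1.74], [-0.9, 0.36, 0.82, 2.16, -0.38, 0.77, -1.48], [-0.79, 0.47, 0.95, 2.1, -0.52, 0.83, -0.32], [-0.6, 0.56, 0.84, 1.93, -0.53, 0.89, 0.48], [-0.67, 0.4, 0.91, 1.83, -0.35, 1.08, 0.34]]
3.14 [[-0.75, 0.11, 0.58, 2.05, -0.07, 1.01, 1.36], [-0.65, 0.29, 0.51, 2.15, -0.21, 0.75, 1.49], [-0.46, 0.33, 0.51, 2.09, -0.23, 0.77, 2.54], [-0.81, 0.84, 1.26, 1.93, -0.92, 1.11, -2.33], [-0.86, 0.6, 1.27, 1.83, -0.62, 1.18, -2.56]]
-1.57 [[-0.59, 0.1, 0.42, 2.04, -0.05, 1.01, 2.91], [0.75, 0.47, -1.15, 2.12, 0.56, 0.9, 2.34], [-0.96, 0.7, 1.27, 2.1, -0.83, 0.98, -1.61], [-0.74, 0.69, 1.08, 1.93, -0.74, 0.98, -0.91], [-0.76, 0.46, 1.05, 1.83, -0.45, 1.11, -1.15]]
1.57 [[-0.85, 0.11, 0.7, 2.05, -0.09, 1.01, -0.19], [-0.77, 0.31, 0.66, 2.16, -0.28, 0.75, -0.01], [-0.68, 0.4, 0.8, 2.1, -0.4, 0.79, 1.14], [-0.5, 0.5, 0.69, 1.93, -0.42, 0.86, 1.95], [-0.59, 0.36, 0.79, 1.83, -0.29, 1.07, 1.85]]
```

Run:
```python
from sweep import *
env.grab(20)
p,r=pose(-.38,.2,0); env.movep(p,r)
p,r=pose(-.38,.09,0); env.move_linear(p,.12)
s=env.read_state(); print(s['time_s'],s['tcp_pos'],s['finger_gap'],s['wrist_force'])
for a in np.linspace(-.2,1.28,9):
    p,r=pose(a,.09,0); env.move_linear(p,.07,rot=r)
    s=env.read_state(); print(round(a,2),round(s['time_s'],2),np.round(s['wrist_force'],1))
im,d=env.camera("top"); np.save("top1.npy",d); cv2.imwrite("pics/t1.png",cv2.resize(im[120:270,200:400],None,fx=4,fy=4,interpolation=cv2.INTER_CUBIC))
```

```text
4.15 [0.45457359 0.0527743  0.09057121] -0.0002760739891461047 [ 0.9319936  -0.13975031 -0.5824086 ]
-0.2 4.57 [-0.5  0.1  0.2]
-0.02 4.99 [-0.2  0.1 -0.4]
0.17 5.42 [0.  0.1 0.9]
0.35 5.84 [-0.3  0.1  0.6]
0.54 6.27 [ 0.  -0.6 -0.3]
0.73 6.69 [ 0.2  0.  -0.3]
0.91 7.12 [ 0.3 -0.1  0.2]
1.1 7.54 [ 0.1  0.4 -0.1]
1.28 7.97 [-0.9 -0.  -0.8]
```

View pics/t1.png

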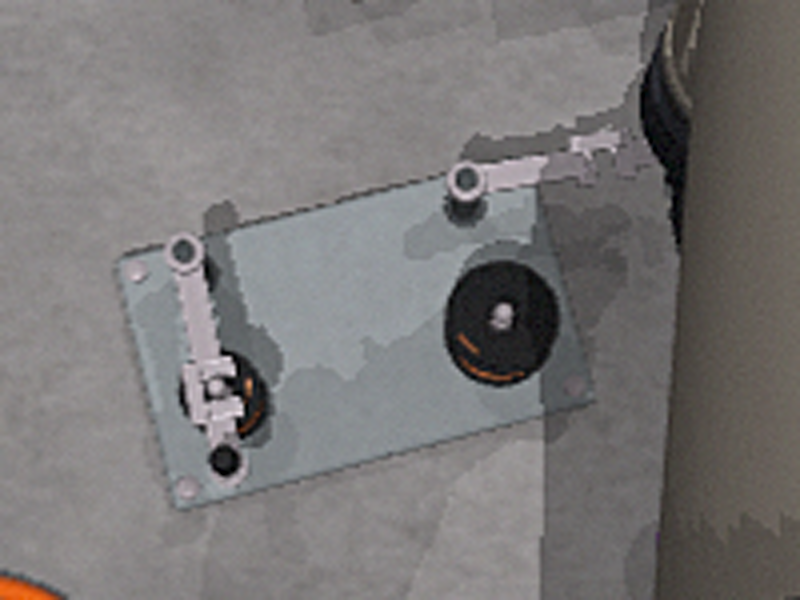

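The right keeper now points sideways (bar from (465,181) to (610,142)), about 1.55 rad, and the left one is untouched. The spool flange centre is at (501,317) and the tip at (503,315). I'll cross-check the tip in the initial scene picture.

Run:
```python
from h import *
T=lambda U,V,z:pt("top",(U+.5)/4-.5+200,(V+.5)/4-.5+120,z=z).round(4)
print("tip",T(503,315,.08),"flange",T(501.5,317.5,.062),"edges",T(444,318,.062),T(559,318,.062), "pivR",T(465,181,.077),"bar",T(610,142,.069))
im=cv2.imread("pics/scene0.png")[165:250,300:380]
cv2.imwrite("pics/s.png",cv2.resize(im,None,fx=7,fy=7,interpolation=cv2.INTER_CUBIC))
for p,a in(([.4915,.0225,.2],.271),([.4915,.0225,.036],.271),([.4915,.0225,.19],.271)): print(np.round(env.solve_ik(p,[np.pi,0,a]),2))
```

```text
tip [0.4909 0.0237 0.08  ] flange [0.4929 0.0237 0.062 ] edges [0.4922 0.0515 0.062 ] [ 0.4931 -0.0042  0.062 ] pivR [0.5567 0.0424 0.077 ] bar [ 0.5796 -0.0284  0.069 ]
[-0.71  0.19  0.65  1.97 -0.13  1.02 -1.29]
[-0.61  0.46  0.58  2.11 -0.4   0.68 -1.06]
[-0.7   0.2   0.65  1.98 -0.15  1.   -1.28]
```

View pics/s.png

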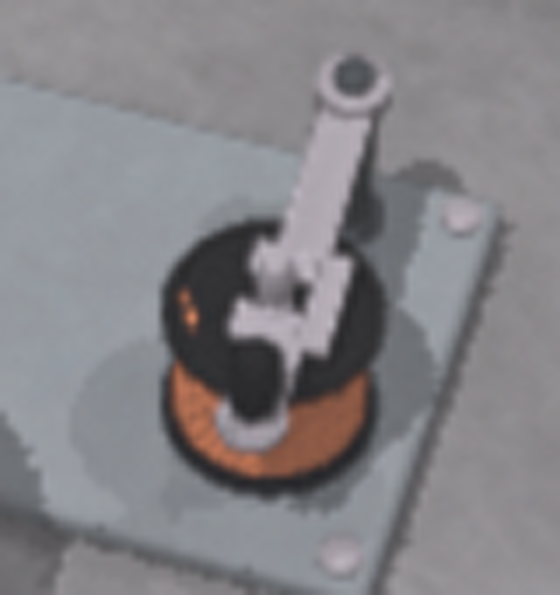

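Scene crop: post top at (355,77), spindle tip near (272,268), upper flange spanning x 163–384 and centred near (273,311).

Run:
```python
from sweep import *
S=lambda U,V,z:pt("scene",(U+.5)/7-.5+300,(V+.5)/7-.5+165,z=z).round(4)
print("post",S(355,77,.077),"tip",S(272,268,.08),"flange",S(273.5,311,.062))
p,r=pose(1.18,.09,0); env.move_linear(p,.1)
env.move_linear([*p[:2],.19],.15)
env.movep([.4915,.0235,.16],[np.pi,0,.271]); env.open()
s=env.read_state(); print(s['time_s'],np.round(s['tcp_pos'],4),np.round(s['wrist_force'],1),s['finger_gap'])
```

```text
post [0.5547 0.0421 0.077 ] tip [0.4895 0.0251 0.08  ] flange [0.4902 0.0246 0.062 ]
11.1417 [0.4915 0.0235 0.16  ] [ 0.3 -0.9 -0.1] 0.08543451794755766
```

Both cameras agree within about 2 mm, so the grasp goes to (0.491, 0.024).

Run:
```python
from h import *
def show(t):
    s=env.read_state(); print(t,round(s['time_s'],2),np.round(s['tcp_pos'],4),np.round(s['wrist_force'],1),round(s['finger_gap'],4),np.round(s['gripper_force'],1))
env.move_linear([.491,.024,.09],.12); show('mid')
env.move_linear([.491,.024,.037],.05); show('down')
env.grab(45); env.dwell(.3); show('grip')
env.move_linear([.491,.024,.042],.02); show('lift5')
im,d=env.camera("scene"); cv2.imwrite("pics/s2.png",cv2.resize(im[130:270,220:400],None,fx=4,fy=4,interpolation=cv2.INTER_CUBIC))
```

```text
mid 11.88 [0.4915 0.0239 0.0904] [-0.   1.  -0.4] 0.0852 0.0
down 13.08 [0.4913 0.024  0.0373] [-0.5 -1.1 -0.4] 0.0856 0.0
grip 13.78 [0.4912 0.0242 0.0375] [-1.5  0.1  5.1] 0.0546 47.6
lift5 14.18 [0.4909 0.024  0.0419] [-0.2  0.1 -1.9] 0.0547 47.8
```

View pics/s2.png

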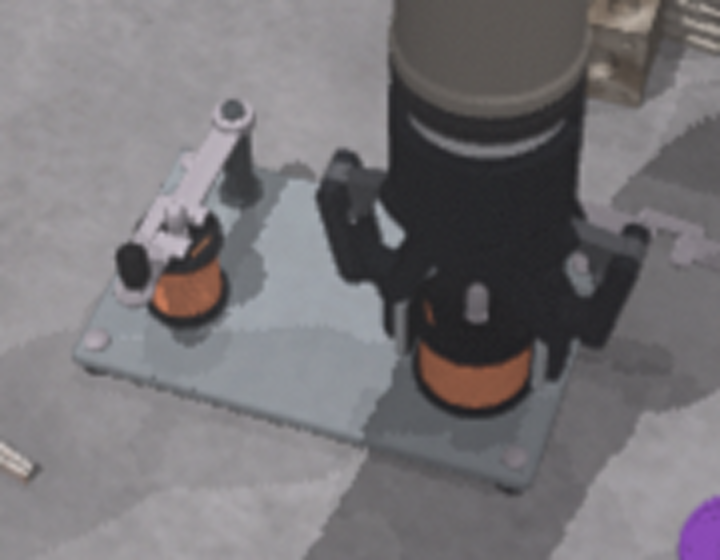

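The pads hold the large spool (centre (475,340)) across both flanges. It is level, with no side force and its weight on the wrist, so I'll lift.

Run:
```python
from h import *
def show(t):
    s=env.read_state(); print(t,round(s['time_s'],2),np.round(s['tcp_pos'],4),np.round(s['wrist_force'],1),round(s['finger_gap'],4),np.round(s['gripper_force'],1))
for z in(.06,.09,.12,.165):
    env.move_linear([.491,.024,z],.035); show(z)
env.dwell(.8); show('end')
im,d=env.camera("scene"); cv2.imwrite("pics/s3.png",cv2.resize(im[90:270,210:410],None,fx=3,fy=3,interpolation=cv2.INTER_CUBIC))
```

```text
0.06 14.89 [0.491  0.0241 0.0601] [ 1.  -0.  -2.1] 0.0548 47.8
0.09 15.9 [0.4908 0.024  0.0898] [ 0.4  0.3 -2.8] 0.0548 47.8
0.12 16.91 [0.4908 0.024  0.1198] [ 0.3 -0.2 -1.3] 0.0548 47.8
0.165 18.34 [0.4908 0.024  0.1648] [-0.5  0.1 -3.1] 0.0547 47.8
end 19.14 [0.491 0.024 0.165] [-0.5 -0.2 -1.7] 0.0551 47.8
```

View pics/s3.png

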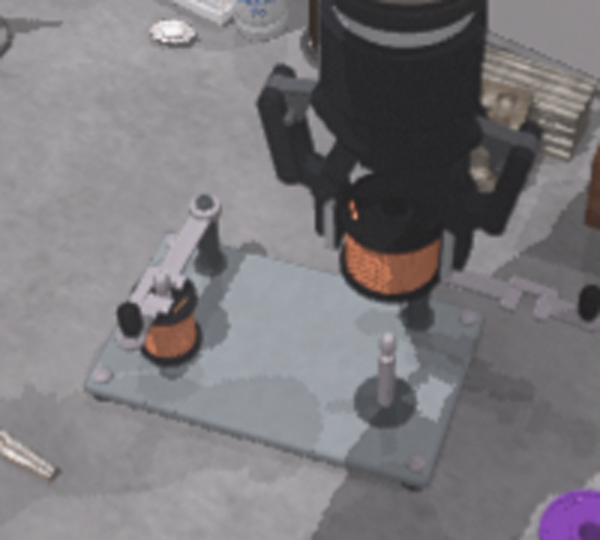

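The spool hangs level in the gripper at (392,240), well above the bare spindle tip at (388,342). The small spool and its keeper haven't moved.

```bash
python3 -c "
from h import *
print(env.sign_off())"
```

```text
the job is handed in; nothing more can be done
None
```

The job is handed in: I swung the right keeper out to about 1.5 rad and lifted the larger spool off its spindle; it is held level about 6 cm above the spindle tip, and the smaller spool and its keeper were left as they were (no verdict came back).

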